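Make up two kits of welding parts

ROBOT

A 6-joint arm with a two-finger parallel gripper is mounted at the origin on the work surface. World frame = base frame: x ahead of the robot, y to its left, z up, the work surface at z = 0. Lengths are in mm, angles in rad, forces in N, time in s.
With the tool pointing down it reaches from about 350 to 775 mm from the base axis. Payload 7.3 kg.
Tool frame: the origin (TCP) lies midway between the tips of the shut fingers; the grasp point (between the pads) lies 19 mm behind it; x points along the fingers, y is the direction in which the jaws open and shut, and the axes are right-handed (so a half turn about x gives the same grasp; the last joint's range is limited). The gripper opens to 92 mm and grips with 3 to 60 N. Pads are 19 mm wide; open, the fingers measure 130 mm over their backs; the gripper's body (75 mm by 190 mm) begins 47 mm behind the grasp point.
Start: joints at [1.138, 0.342, 1.524, -0, 1.275, -0.146], TCP at [148.499, 503.58, 226.741] pointing down, gripper open.
Joint ranges: [-2.53, 2.53], [-0.77, 2.02], [0.04, 2.7], [-1, 4.14], [0.28, 2.66], [-3.11, 3.11]. Speed limits (rad/s): [2.57, 2.57, 3.14, 3.14, 3.14, 3.14].

INTERFACE

Orientations are given as [roll, pitch, yaw] about the fixed x, y, z axes, in that order (R = Rz(yaw) Ry(pitch) Rx(roll)).
In Python, from plant import get_obs, capture, close_job gives the robot as it stands. The module is installed in compiled form; this text tells all that it offers.
- The arm moves only by the tool send_rows, never from a script. Its argument "moves" is a list of rows, each a list of 4 numbers: the shift along the tool's x, y, z in mm, then the turn about the tool's x in degrees. In form: [[tx, ty, tz, yaw], ...]. A call has 1 to 8 rows; each row shifts and turns the commanded pose from where the row before left it, along the tool's axes as they then stand; what a row does not reach is not made up. A row lasts 1/8 s, in which the tool goes at most 62.5 mm and 10.7 degrees, less where a joint would pass 70% of its speed; a pose out of reach is approached as far as the arm can. A call with a gripper value outside its range is refused whole. "hand" is the opening, from 0 (shut) to 1 (fully open), set as the call begins (left out, the last holds). The fingers move at their own pace and stop on an object; the grip force is fixed at half the most. Time passes only in rows, so rows that do not move let the fingers close. It gives the time, the measured TCP pose, the force and the opening at its end, in the units of the state.
- get_obs(): the state, without advancing time (a new reading comes with each control period).
- capture(name): name is "scene" or "top"; returns a dict with "image" (400x640x3 uint8, red, green, blue), "K" (3x3 intrinsics, pixels), "dist" ([k1, k2, p1, p2, k3] as OpenCV has them; the pictures are not rectified), "position" and "attitude" of the camera in the world. Camera axes: x right, y down, z forward; pixel columns grow to the right and rows downward; lengths in mm; the calibration is good to about 2 mm. A picture is of the moment at which its call begins. There is no depth.
- close_job(): hands the job in, once; it reports no verdict.
The state is a dict: "time": time; "joint_positions": joint angles; "dq": joint speeds; "tau": joint torques, N m; "tool_pos": TCP position; "tcp_rot": TCP orientation; "contact_force": force on the tool from outside, world axes, zero at the start; "moment": the same for the moment, N m; "grip_width": finger opening in mm.
Only numpy, scipy, OpenCV 4.12 (cv2) and the standard library are available. Lean on these libraries where they do the work, as an engineer would, in place of code of your own. Each camera call takes 0.05 s, during which the arm holds its last target. There are 200 camera calls.

TASK

Make up the kits for the next two welding jobs: the blue tray gets the grey round pipe stub and the brass hex coupling; the green tray gets the red square tube, the copper nozzle and the yellow end cap. Set each part down (do not drop it) standing upright in the middle of a bay of its own, any bay of the right tray. Leave the grey steel hex coupling, the flux tin and the brush where they are.

Things in the scene. Friction and masses are not known exactly. Their poses are not given: they have to be found in the camera images.
- tray_blue: Low open steel tray fixed to the table, painted blue, with two square bays in a row along its own y axis. 86 mm in x, 168 mm in y; floor 4 mm thick; outer walls and dividers 4 mm thick, their tops 12 mm above the table (8 mm above the tray's floor). Each bay is 78 x 78 mm inside; bay centres at x = 0 and y = -41, +41 mm in the tray's frame. Origin: centre of the underside, at table height; z up
- tray_green: Low open steel tray fixed to the table, painted green, with three square bays in a row along its own y axis. 86 mm in x, 250 mm in y; floor 4 mm thick; outer walls and dividers 4 mm thick, their tops 12 mm above the table (8 mm above the tray's floor). Each bay is 78 x 78 mm inside; bay centres at x = 0 and y = -82, 0, +82 mm in the tray's frame. Origin: centre of the underside, at table height; z up
- pipe_mid (a point): Grey steel round pipe stub, open at both ends: outer diameter 42 mm, bore 33 mm, 60 mm tall, about 220 g. It starts upright in the stock row, the side of the table nearer the robot. Origin at its centre, half-way up; z up along its axis.
- brass_mid (a point): Brass-yellow hexagonal coupling, 34 mm across flats, 46 mm tall, about 200 g. It starts upright in the stock row, the side of the table nearer the robot. Origin at its centre, half-way up; z up along its axis; two of its flats face along +x and -x (the other flats every 60 degrees).
- square_mid (a point): Red-painted square tube stub, open at both ends: 40 x 40 mm outside, wall 4 mm, 50 mm tall, about 200 g. It starts upright in the stock row, the side of the table nearer the robot. Origin at its centre, half-way up; z up along its axis; its faces lie square to its x and y.
- nozzle_mid (a point): Copper torch nozzle: cylinder of diameter 30 mm up to 50 mm, then a cone down to diameter 18 mm at the top, 64 mm tall in all, about 150 g. It starts upright in the stock row, the side of the table nearer the robot. Origin at its centre, half-way up; z up along its axis.
- cap_mid (a point): Yellow plastic end cap: plain round, diameter 44 mm up to 36 mm, slightly bevelled above, 42 mm tall, about 50 g. It starts upright in the stock row, the side of the table nearer the robot. Origin at its centre, half-way up; z up along its axis.
- spare_mid (a point): Grey steel hexagonal coupling, same shape and size as the brass one (34 mm across flats, 46 mm tall); it stands in the stock row among the others and belongs to neither kit. Origin at its centre, half-way up.
- tin_mid (a point): Round flux tin, white with an orange lid, diameter 70 mm, 38 mm tall, beyond the trays; not part of the job. Origin at its centre.
- brush_grip (a point): Flat brush, about 200 mm long, wooden handle and grey bristles, lying on the table to the robot's right of the work; not part of the job. Origin on its handle.
There are look-alikes about, which are no part of the job. What is shaped like the part that bears brass_mid but purple is not meant.

How it is judged:
By the outcome, as a careful person would: the job done as asked, in the order asked, and still so for the second after the job is handed in, with the robot touching nothing.
It also fails if it takes over 131 s, if anything falls off the work surface, if the arm or the gripper's body presses on something with over 40 N, if the wrist force passes 120 N, or if a joint passes its speed limit or range.

## Working session

There is one attempt and no reset: what is moved stays moved. The work goes in short steps, Python scripts to look and compute and a tool call to move; the robot and the scene stay as the last step left them, time stands still between calls to the robot, and variables do not carry over. Pictures are saved under pics/ and viewed, about 12 in all and at most 16, crops included, and the job is handed in when it is done.

Besides the shell and the picture viewer there is one more tool, called after "Call:" as name(argument=value, ...) on one line, values as JSON. send_rows: Moves the arm, as the interface text tells. Its arguments: {"type":"object","properties":{"moves":{"type":"array","items":{"type":"array","items":{"type":"number"}}},"hand":{"type":"number"}},"required":["moves"]}

```bash
mkdir -p pics; python3 - <<'E'
from plant import get_obs,capture
import cv2
o=get_obs();print({k:o[k] for k in('time','tool_pos','tcp_rot','grip_width','joint_positions')})
for n in('scene','top'):
    c=capture(n);cv2.imwrite(f'pics/{n}0.png',c['image'][:,:,::-1]);print(n,c['K'],c['dist'],c['position'],c['attitude'])
E
```

```text
{'time': 0.0, 'tool_pos': array([148.32163301, 503.18416186, 226.06115614]), 'tcp_rot': array([-1.6987893 ,  1.56927871, -1.98552556]), 'grip_width': 92.22690558739986, 'joint_positions': array([ 1.13800732e+00,  3.42689345e-01,  1.52502027e+00, -2.86471209e-05,
        1.27540041e+00, -1.46044388e-01])}
scene [[422.29063074   0.         317.9083729 ]
 [  0.         422.29063074 198.06540312]
 [  0.           0.           1.        ]] [-0.0387632  0.         0.         0.         0.       ] [ 917.4975934  -384.49282031  861.39891729] [-2.61157772 -0.00440766  0.92917168]
top [[430.94656404   0.         319.16459822]
 [  0.         430.94656404 200.46666308]
 [  0.           0.           1.        ]] [0.03837236 0.         0.         0.         0.        ] [ 437.94124531  -59.24708745 1154.04603461] [-3.01922664 -0.01081311 -1.5554312 ]
```

View pics/scene0.png

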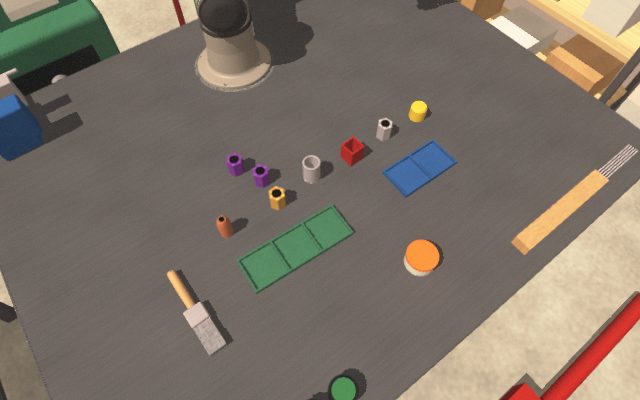

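View pics/top0.png

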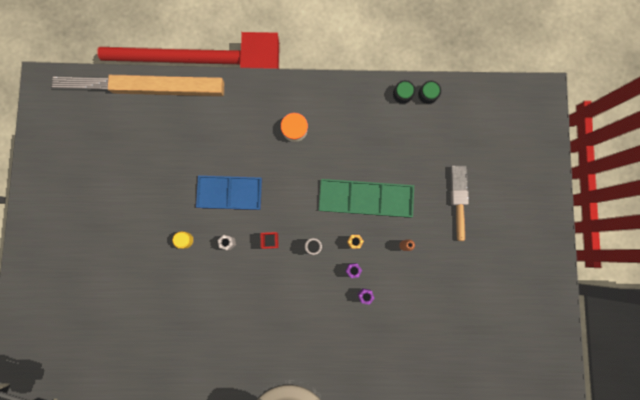

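Top view: the blue tray is at about (228,193) and the green at (366,198). Stock row, left to right: cap (182,240), steel hex (226,242), red square (269,240), pipe (313,246), brass (355,241), nozzle (408,245). The purple look-alikes are at (354,271) and (367,297). Next, enlarged crops.

```bash
python3 - <<'E'
import cv2
im=cv2.imread('pics/top0.png')
for n,x0 in(('a',165),('b',290)):
    c=cv2.resize(im[170:270,x0:x0+130],None,fx=6,fy=6,interpolation=cv2.INTER_CUBIC)
    for i in range(0,130,10):
        cv2.line(c,(i*6,0),(i*6,5 if i%50 else 12),(255,255,255),1); cv2.putText(c,str(x0+i),(i*6,22),0,.35,(255,255,255),1)
    for i in range(0,100,10): cv2.line(c,(0,i*6),(5,i*6),(255,255,255),1); cv2.putText(c,str(170+i),(8,i*6+4),0,.35,(255,255,255),1)
    cv2.imwrite(f'pics/{n}.png',c)
E
```

```text
(no output)
```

View pics/a.png

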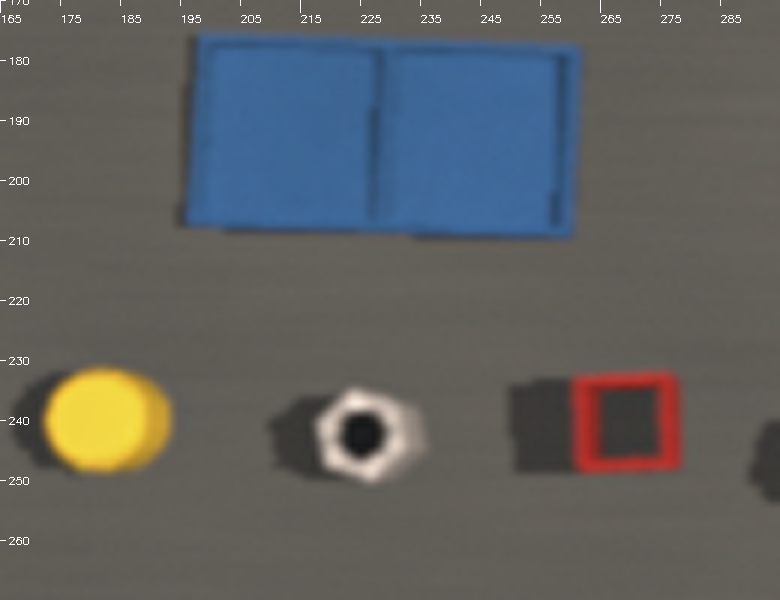

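View pics/b.png

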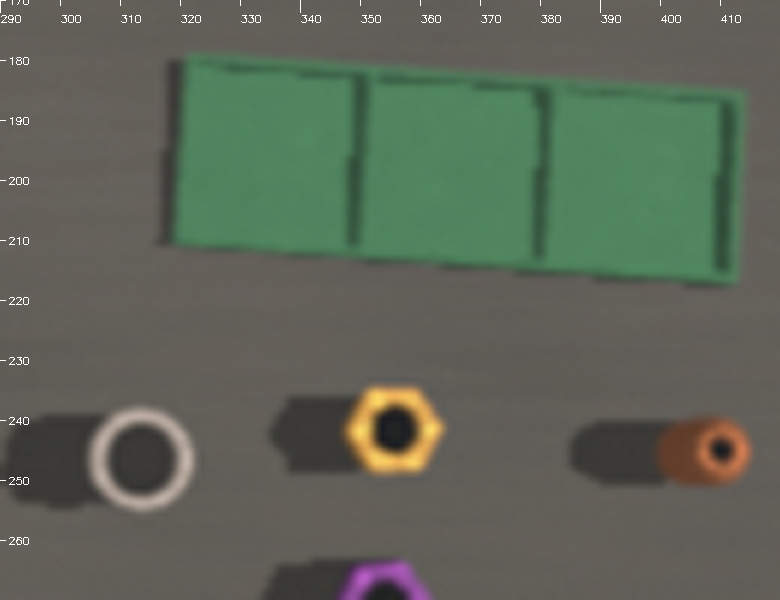

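```bash
cat > h.py <<'E'
import numpy as np,cv2
from scipy.spatial.transform import Rotation as Ro
K={'top':np.array([[430.94656404,0,319.16459822],[0,430.94656404,200.46666308],[0,0,1]]),
 'scene':np.array([[422.29063074,0,317.9083729],[0,422.29063074,198.06540312],[0,0,1]])}
D={'top':np.array([0.03837236,0,0,0,0]),'scene':np.array([-0.0387632,0,0,0,0])}
P={'top':np.array([437.94124531,-59.24708745,1154.04603461]),'scene':np.array([917.4975934,-384.49282031,861.39891729])}
A={'top':[-3.01922664,-0.01081311,-1.5554312],'scene':[-2.61157772,-0.00440766,0.92917168]}
def w(cam,px,z):
    n=cv2.undistortPoints(np.array([[px]],float),K[cam],D[cam])[0,0]
    d=Ro.from_euler('xyz',A[cam]).apply([*n,1]); return P[cam]+d*(z-P[cam][2])/d[2]
def img(cam,p):
    R=Ro.from_euler('xyz',A[cam]).inv(); return cv2.projectPoints(R.apply(np.array([p],float)-P[cam]),np.zeros(3),np.zeros(3),K[cam],D[cam])[0].ravel()
def go(p,jaw_deg=None):
    """tool-frame shift (mm) to world p (TCP), and turn about tool x to bring jaw axis to jaw_deg"""
    from plant import get_obs
    o=get_obs();R=Ro.from_euler('xyz',o['tcp_rot']);y=R.apply([0,1,0])
    print('t',round(o['time'],2),'pos',o['tool_pos'].round(1),'jaw',np.degrees(np.arctan2(y[1],y[0])).round(1),'w',round(o['grip_width'],1))
    print('toolshift',R.inv().apply(np.array(p)-o['tool_pos']).round(1)); return R
E
python3 - <<'E'
from h import *
f=lambda x0,c,z:w('top',((c[0]+.5)/6-.5+x0,(c[1]+.5)/6-.5+170),z)
for n,x0,c,z in(('cap',165,(96,420),42),('spare',165,(362,434),46),('square',165,(627.5,422),50),('pipe',290,(141,459),60),('brass',290,(395,430),46),('nozzle',290,(721,450),64)):
    p=f(x0,c,z);print(n,p.round(1), 'scene px top',img('scene',p).round(1))
for n,x0,cs,b in(('blue',165,[(195,37),(581,47),(573,238),(185,227)],(-41,41)),('green',290,[(188,55),(747,92),(738,284),(175,243)],(-82,0,82))):
    q=np.array([f(x0,c,12)for c in cs]);m=q.mean(0);e=(q[0]+q[3]-q[1]-q[2])/2;e2=(q[0]+q[1]-q[2]-q[3])/2
    print(n,m.round(1),'len',np.linalg.norm(e).round(1),np.linalg.norm(e2).round(1),'yaw of y-90',np.degrees(np.arctan2(-e[0],e[1])).round(2), np.degrees(np.arctan2(e2[1],e2[0])).round(2));u=e/np.linalg.norm(e)
    for s in b:print('  bay',s,(m+s*u).round(1),'scene',img('scene',m+s*u).round(1))
q=np.array([f(165,c,50)for c in[(575,378),(676,373),(681,467),(578,470)]]);e=q[0]+q[3]-q[1]-q[2];e2=q[0]+q[1]-q[2]-q[3]
print('sq yaw',np.degrees(np.arctan2(-e[0],e[1])),np.degrees(np.arctan2(e2[1],e2[0])))
q=np.array([f(290,c,46)for c in[(346,428),(443,429)]]);e=q[0]-q[1];print('hex yaw',np.degrees(np.arctan2(-e[0],e[1])))
R=go([0,0,0]);print(R.as_matrix().round(3))
import cv2
im=cv2.imread('pics/scene0.png');cv2.imwrite('pics/sc.png',cv2.resize(im[90:290,200:470],None,fx=2.9,fy=2.9,interpolation=cv2.INTER_CUBIC))
E
```

```text
cap [468.4 282.9  42. ] scene px top [418.9 105.5]
spare [463.9 169.4  46. ] scene px top [385.3 123.4]
square [470.5  56.7  50. ] scene px top [352.1 145.5]
pipe [456.4 -55.4  60. ] scene px top [311.1 162. ]
brass [ 470.7 -163.6   46. ] scene px top [276.2 193.2]
nozzle [ 464.1 -298.7   64. ] scene px top [221.  219.2]
blue [596.2 172.3  12. ] len 171.1 85.5 yaw of y-90 -0.59 -0.34
  bay -41 [595.8 131.3  12. ] scene [407.6 173.8]
  bay 41 [596.7 213.3  12. ] scene [432.  157.6]
green [ 588.4 -196.    12. ] len 250.4 85.6 yaw of y-90 -3.05 -3.18
  bay -82 [ 584.1 -277.9   12. ] scene [262.7 265.4]
  bay 0 [ 588.4 -196.    12. ] scene [295.2 245.8]
  bay 82 [ 592.8 -114.1   12. ] scene [326.2 227.2]
sq yaw 3.0981927807342875 4.201412023977146
hex yaw 0.34483566002040855
t 0.1 pos [148.3 503.2 226.1] jaw 73.6 w 91.5
toolshift [ 2.268e+02 -5.243e+02  1.000e-01]
[[-0.001  0.283  0.959]
 [-0.001  0.959 -0.283]
 [-1.    -0.001 -0.   ]]
```

View pics/sc.png

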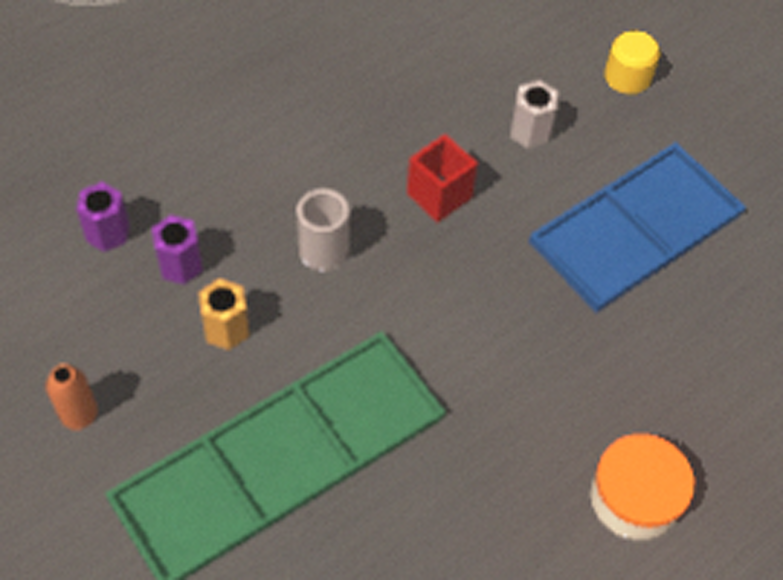

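Call:
send_rows(moves=[[0,0,0,9.2],[0,0,0,9.2],[0,0,0,9.2],[0,0,0,9.2],[0,0,0,9.2],[0,0,0,9.2],[0,0,0,9.2],[0,0,0,9.2]], hand=0.75)

```text
time: 1.1
tool_pos: [148.4, 503.3, 226.3]
tcp_rot: [-0.401, 1.57, -1.977]
contact_force: [0.5, -0.5, 0.7]
grip_width: 68.6
```

Call:
send_rows(moves=[[0,30,20,0],[0,30,30,0],[0,30,30,0],[0,30,35,0],[0,30,35,0],[0,30,35,0],[0,30,35,0],[0,30,35,0]])

```text
time: 2.1
tool_pos: [389.0, 247.1, 226.5]
tcp_rot: [-1.417, 1.57, -2.988]
contact_force: [1.6, 0.1, -0.2]
grip_width: 68.7
```

Call:
send_rows(moves=[[10,10,35,0],[10,10,35,0],[10,10,35,0],[10,10,35,0],[10,10,35,0],[10,10,35,0],[10,5,35,0],[0,0,30,0]])

```text
time: 3.1
tool_pos: [452.7, -27.8, 155.7]
tcp_rot: [-1.831, 1.569, 2.881]
contact_force: [-0.5, 0.7, -0.2]
grip_width: 68.8
```

```bash
python3 -c "
from h import *
go([456.4,-55.4,21])"
```

```text
t 3.1 pos [452.7 -27.8 155.7] jaw -0.1 w 68.8
toolshift [134.7   4.   27.7]
```

Call:
send_rows(moves=[[0,4,28,0],[25,0,0,0],[30,0,0,0],[30,0,0,0],[25,0,0,0],[15,0,0,0],[10,0,0,0],[0,0,0,0]])

```text
time: 4.1
tool_pos: [456.8, -54.5, 21.2]
tcp_rot: [-1.92, 1.569, 2.792]
contact_force: [-0.2, 0.6, 0.3]
grip_width: 68.8
```

Call:
send_rows(moves=[[0,0,0,0],[0,0,0,0],[0,0,0,0],[0,0,0,0],[0,0,0,0],[0,0,0,0]], hand=0)

```text
time: 4.85
tool_pos: [456.8, -54.6, 22.0]
tcp_rot: [-1.794, 1.57, 2.918]
contact_force: [-3.7, 0.3, 6.1]
grip_width: 41.1
```

Call:
send_rows(moves=[[-10,0,0,0],[-30,0,0,0],[-30,0,0,0],[-10,0,0,0],[0,0,0,0]])

```text
time: 5.48
tool_pos: [457.4, -54.6, 101.9]
tcp_rot: [1.399, 1.57, -0.173]
contact_force: [-0.2, 0.3, -2.9]
grip_width: 41.6
```

```bash
python3 -c "
from h import *
go([595.8,131.3,102])"
```

```text
t 5.47 pos [457.4 -54.6 101.9] jaw -0.0 w 41.6
toolshift [ 1.000e-01  1.383e+02 -1.860e+02]
```

Call:
send_rows(moves=[[0,10,-13,0],[0,20,-27,0],[0,20,-27,0],[0,20,-27,0],[0,20,-27,0],[0,20,-27,0],[0,18,-25,0],[0,10,-13,0]])

```text
time: 6.48
tool_pos: [595.5, 133.8, 99.8]
tcp_rot: [-1.704, 1.569, 3.01]
contact_force: [-0.7, 0.4, -2.1]
grip_width: 41.2
```

Call:
send_rows(moves=[[10,0,0,0],[25,0,0,0],[20,0,0,0],[10,0,0,0],[5,0,0,0],[2,0,0,0],[1,0,0,0],[0,0,0,0]])

```text
time: 7.48
tool_pos: [595.6, 131.4, 29.2]
tcp_rot: [1.751, 1.57, 0.18]
contact_force: [-0.5, 0.2, -2.8]
grip_width: 41.1
```

Call:
send_rows(moves=[[1,0,0,0],[1,0,0,0],[1,0,0,0],[0,0,0,0],[0,0,0,0]])

```text
time: 8.1
tool_pos: [595.3, 131.4, 26.1]
tcp_rot: [1.832, 1.57, 0.26]
contact_force: [-1.7, 0.2, 2.6]
grip_width: 41.2
```

Call:
send_rows(moves=[[0,0,0,0],[0,0,0,0],[0,0,0,0],[0,0,0,0]], hand=0.65)

```text
time: 8.6
tool_pos: [595.3, 131.4, 25.7]
tcp_rot: [2.174, 1.571, 0.603]
contact_force: [0.4, -0.4, 0.2]
grip_width: 59.4
```

Call:
send_rows(moves=[[-10,0,0,0],[-30,0,0,0],[-40,0,0,0],[-20,0,0,0]])

```text
time: 9.1
tool_pos: [596.4, 131.5, 128.9]
tcp_rot: [1.681, 1.567, 0.11]
contact_force: [0.7, 0.4, -0.2]
grip_width: 59.4
```

Call:
send_rows(moves=[[0,-10,25,0],[0,-18,40,0],[0,-18,40,0],[0,-18,40,0],[0,-18,40,0],[0,-18,40,0],[0,-15,40,0],[0,-10,30,0]])

```text
time: 10.1
tool_pos: [469.6, -165.2, 126.6]
tcp_rot: [1.046, 1.569, -0.526]
contact_force: [0.5, -0.8, 0.0]
grip_width: 59.5
```

```bash
python3 -c "
from h import *
go([470.7,-163.6,11])
import cv2
from plant import capture
c=capture('scene')['image'][:,:,::-1];cv2.imwrite('pics/s1.png',cv2.resize(c[70:300,200:470],None,fx=2.5,fy=2.5))"
```

```text
t 10.1 pos [ 469.6 -165.2  126.6] jaw -0.1 w 59.5
toolshift [115.6   0.9  -1.7]
```

View pics/s1.png

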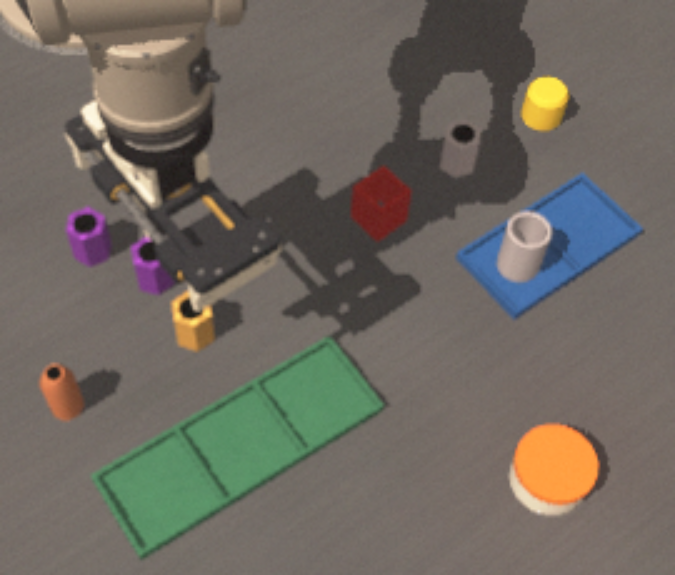

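The picture shows the pipe upright in the near blue bay (crop (525,245)) and the gripper above the brass coupling (193,320). Now descending to it.

Call:
send_rows(moves=[[20,1,-2,0],[30,0,0,0],[30,0,0,0],[20,0,0,0],[10,0,0,0],[4,0,0,0],[0,0,0,0],[0,0,0,0]])

```text
time: 11.15
tool_pos: [471.6, -161.8, 12.4]
tcp_rot: [1.164, 1.569, -0.408]
contact_force: [0.0, 0.1, -0.2]
grip_width: 60.1
```

Call:
send_rows(moves=[[0,0,0,0],[0,0,0,0],[0,0,0,0],[0,0,0,0],[0,0,0,0],[0,0,0,0]], hand=0)

```text
time: 11.9
tool_pos: [470.8, -161.5, 11.8]
tcp_rot: [-2.122, 1.57, 2.59]
contact_force: [-3.2, 1.3, 5.1]
grip_width: 34.1
```

Call:
send_rows(moves=[[-10,0,0,0],[-30,0,0,0],[-40,0,0,0],[-20,0,0,0],[0,0,0,0]])

```text
time: 12.52
tool_pos: [472.2, -162.1, 113.3]
tcp_rot: [1.131, 1.567, -0.44]
contact_force: [0.2, 0.5, -2.8]
grip_width: 33.9
```

```bash
python3 -c "
from h import *
go([596.7,213.3,112])"
```

```text
t 12.53 pos [ 472.2 -162.1  113.3] jaw -0.0 w 33.9
toolshift [   1.1  124.2 -375.5]
```

Call:
send_rows(moves=[[0,7,-20,0],[0,17,-51,0],[0,17,-51,0],[0,17,-51,0],[0,17,-51,0],[0,17,-51,0],[0,17,-51,0],[0,16,-51,0]])

```text
time: 13.52
tool_pos: [596.1, 217.0, 109.9]
tcp_rot: [-1.349, 1.569, -2.92]
contact_force: [1.4, -0.3, -1.9]
grip_width: 34.3
```

Call:
send_rows(moves=[[0,0,0,0],[10,0,0,0],[30,0,0,0],[30,0,0,0],[15,0,0,0],[5,0,0,0],[0,0,0,0],[0,0,0,0]])

```text
time: 14.52
tool_pos: [597.1, 215.4, 22.9]
tcp_rot: [1.822, 1.569, 0.25]
contact_force: [-1.1, -0.4, -2.5]
grip_width: 34.4
```

```bash
python3 -c "
from h import *
go([596.7,215,16])"
```

```text
t 14.53 pos [597.1 215.4  22.9] jaw -0.0 w 34.4
toolshift [ 6.9 -0.4  0.4]
```

Call:
send_rows(moves=[[2,0,0,0],[2,0,0,0],[1,0,0,0],[1,0,0,0],[0,0,0,0],[0,0,0,0]])

```text
time: 15.28
tool_pos: [596.3, 215.4, 15.8]
tcp_rot: [2.501, 1.571, 0.929]
contact_force: [-1.1, -0.2, -1.4]
grip_width: 33.9
```

Call:
send_rows(moves=[[0.7,0,0,0],[0,0,0,0],[0,0,0,0]])

```text
time: 15.65
tool_pos: [596.3, 215.4, 15.8]
tcp_rot: [2.043, 1.57, 0.472]
contact_force: [-3.0, -0.9, 4.7]
grip_width: 34.1
```

Call:
send_rows(moves=[[0,0,0,0],[0,0,0,0],[0,0,0,0],[0,0,0,0]], hand=0.6)

```text
time: 16.15
tool_pos: [596.4, 215.3, 14.9]
tcp_rot: [-3.034, 1.571, 1.678]
contact_force: [0.1, -0.5, -0.5]
grip_width: 54.9
```

Call:
send_rows(moves=[[-10,0,0,0],[-30,0,0,0],[-40,0,0,0],[-20,0,0,0]])

```text
time: 16.65
tool_pos: [597.4, 215.6, 118.3]
tcp_rot: [1.814, 1.567, 0.242]
contact_force: [-0.2, -0.1, -0.4]
grip_width: 55.3
```

Call:
send_rows(moves=[[0,-10,10,0],[0,-20,25,0],[0,-20,25,0],[0,-20,25,0],[0,-20,25,0],[0,-20,25,0],[0,-16,24,0],[0,0,0,-3.6]], hand=0.7)

```text
time: 17.65
tool_pos: [469.5, 55.1, 115.9]
tcp_rot: [1.13, 1.57, -0.379]
contact_force: [1.1, 0.3, 0.6]
grip_width: 64.6
```

```bash
python3 -c "
from h import *
go([470.5,56.7,14])
import cv2
from plant import capture
c=capture('scene')['image'][:,:,::-1];cv2.imwrite('pics/s2.png',cv2.resize(c[70:300,200:470],None,fx=2.5,fy=2.5))"
```

```text
t 17.65 pos [469.5  55.1 115.9] jaw 3.5 w 64.6
toolshift [101.9   1.1  -1.5]
```

View pics/s2.png

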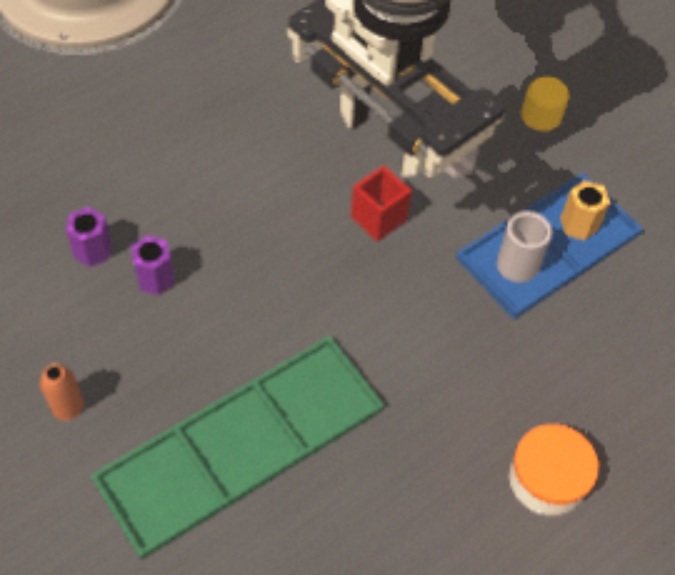

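Pipe (525,245) and brass (585,210) stand in separate blue bays. The arm lags in transit (about 2 mm), so I descend without a correction and check.

Call:
send_rows(moves=[[20,0,0,0],[30,0,0,0],[30,0,0,0],[15,0,0,0],[6,0,0,0],[0,0,0,0],[0,0,0,0]])

```text
time: 18.58
tool_pos: [470.9, 56.5, 14.8]
tcp_rot: [1.512, 1.569, 0.004]
contact_force: [-0.9, -0.6, -0.2]
grip_width: 64.3
```

Call:
send_rows(moves=[[0,0,0,0],[0,0,0,0],[0,0,0,0],[0,0,0,0],[0,0,0,0],[0,0,0,0]], hand=0)

```text
time: 19.32
tool_pos: [470.3, 56.4, 14.2]
tcp_rot: [1.936, 1.571, 0.428]
contact_force: [-1.2, -0.3, 4.3]
grip_width: 40.2
```

Call:
send_rows(moves=[[-10,0,0,0],[-30,0,0,0],[-40,0,0,0],[-20,0,0,0],[0,0,0,0],[0,0,0,3.6],[0,0,0,0]])

```text
time: 20.2
tool_pos: [469.5, 56.4, 113.0]
tcp_rot: [-1.662, 1.569, 3.051]
contact_force: [-0.0, 0.6, -2.3]
grip_width: 40.0
```

```bash
python3 -c "
from h import *
go([592.8,-114.1,112])"
```

```text
t 20.2 pos [469.5  56.4 113. ] jaw -0.0 w 40.0
toolshift [  0.7 123.3 170.5]
```

Call:
send_rows(moves=[[0,9,13,0],[0,19,27,0],[0,19,27,0],[0,19,27,0],[0,19,27,0],[0,19,27,0],[0,18.5,22,0],[0,0,0,3]])

```text
time: 21.2
tool_pos: [593.8, -116.7, 113.0]
tcp_rot: [0.637, 1.57, -0.989]
contact_force: [-0.4, 0.8, -2.7]
grip_width: 39.8
```

Call:
send_rows(moves=[[10,0,0,0],[30,0,0,0],[30,0,0,0],[15,0,0,0],[5,0,0,0],[2,0,0,0],[0,0,0,0],[0,0,0,0]])

```text
time: 22.2
tool_pos: [593.1, -113.8, 22.8]
tcp_rot: [1.352, 1.569, -0.271]
contact_force: [0.1, 0.8, -2.3]
grip_width: 39.8
```

```bash
python3 -c "
from h import *
go([592.8,-114.1,18])"
```

```text
t 22.2 pos [ 593.1 -113.8   22.8] jaw -3.0 w 39.8
toolshift [ 4.8 -0.3  0.3]
```

Call:
send_rows(moves=[[2,0,0,0],[1,0,0,0],[1,0,0,0],[0,0,0,0],[0,0,0,0]])

```text
time: 22.82
tool_pos: [592.7, -113.6, 18.2]
tcp_rot: [2.088, 1.571, 0.464]
contact_force: [-1.6, 0.2, 2.0]
grip_width: 39.6
```

Call:
send_rows(moves=[[0,0,0,0],[0,0,0,0],[0,0,0,0],[0,0,0,0]], hand=0.66)

```text
time: 23.32
tool_pos: [592.7, -113.7, 18.0]
tcp_rot: [2.217, 1.571, 0.594]
contact_force: [0.4, -0.0, 0.5]
grip_width: 60.4
```

Call:
send_rows(moves=[[-10,0,0,0],[-30,0,0,0],[-40,0,0,0],[-20,0,0,0]])

```text
time: 23.82
tool_pos: [593.7, -114.0, 121.2]
tcp_rot: [1.34, 1.567, -0.283]
contact_force: [1.2, 0.7, -0.3]
grip_width: 60.3
```

Call:
send_rows(moves=[[0,-9,15,0],[0,-19,30,0],[0,-19,30,0],[0,-19,30,0],[0,-19,30,0],[0,-19,30,0],[0,-14.7,26.5,0],[0,0,0,0]], hand=0.6)

```text
time: 24.82
tool_pos: [461.8, -300.3, 117.0]
tcp_rot: [-2.042, 1.569, 2.613]
contact_force: [-0.1, -0.1, -0.5]
grip_width: 55.2
```

```bash
python3 -c "
from h import *
go([464.1,-298.7,15])
import cv2
from plant import capture
c=capture('scene')['image'][:,:,::-1];cv2.imwrite('pics/s3.png',cv2.resize(c[70:300,200:470],None,fx=2.5,fy=2.5))"
```

```text
t 24.82 pos [ 461.8 -300.3  117. ] jaw -3.2 w 55.2
toolshift [102.    2.4  -1.7]
```

View pics/s3.png

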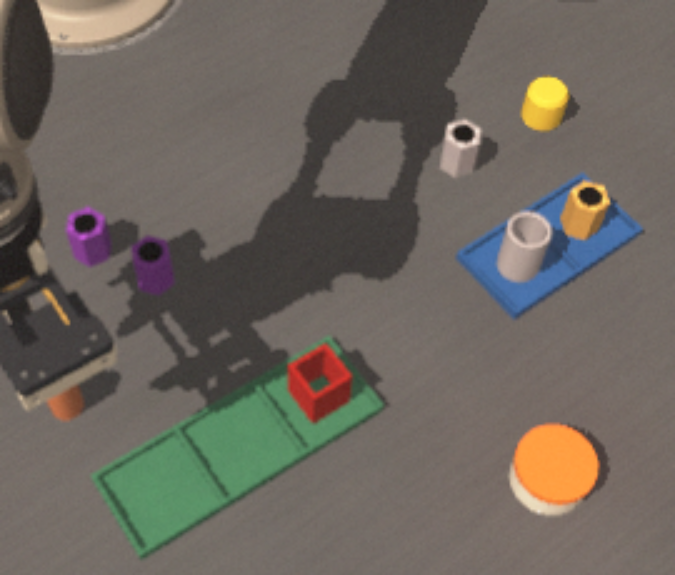

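The red square stands in the green bay at (322,385). The gripper is above the nozzle.

Call:
send_rows(moves=[[20,0,0,0],[30,0,0,0],[30,0,0,0],[15,0,0,0],[6,0,0,0],[0,0,0,0],[0,0,0,0]])

```text
time: 25.75
tool_pos: [464.6, -299.0, 17.9]
tcp_rot: [0.982, 1.569, -0.642]
contact_force: [1.4, 0.5, 0.0]
grip_width: 55.1
```

Call:
send_rows(moves=[[0,0,0,0],[0,0,0,0],[0,0,0,0],[0,0,0,0],[0,0,0,0],[0,0,0,0]], hand=0)

```text
time: 26.5
tool_pos: [464.0, -298.6, 17.2]
tcp_rot: [1.02, 1.571, -0.604]
contact_force: [-2.1, 0.9, 4.1]
grip_width: 29.1
```

Call:
send_rows(moves=[[-10,0,0,0],[-30,0,0,0],[-40,0,0,0],[-20,0,0,0],[0,0,0,0],[0,0,0,0]])

```text
time: 27.25
tool_pos: [463.5, -298.2, 116.1]
tcp_rot: [-2.317, 1.569, 2.342]
contact_force: [0.2, -0.4, -1.9]
grip_width: 29.1
```

```bash
python3 -c "
from h import *
go([584.1,-277.9,115])"
```

```text
t 27.25 pos [ 463.5 -298.2  116.1] jaw -3.0 w 29.1
toolshift [  1.  119.3 -26.6]
```

Call:
send_rows(moves=[[0,9,-2,0],[0,20,-4.5,0],[0,20,-4.5,0],[0,20,-4.5,0],[0,20,-4.5,0],[0,20,-4.5,0],[0,10,-2,0],[0,0,0,0]])

```text
time: 28.25
tool_pos: [584.4, -278.0, 116.0]
tcp_rot: [-2.113, 1.57, 2.547]
contact_force: [-0.2, -0.4, -0.7]
grip_width: 29.2
```

Call:
send_rows(moves=[[10,0,0,0],[30,0,0,0],[30,0,0,0],[15,0,0,0],[5,0,0,0],[2,0,0,0],[0,0,0,0],[0,0,0,0]])

```text
time: 29.25
tool_pos: [584.7, -278.7, 25.9]
tcp_rot: [1.133, 1.569, -0.49]
contact_force: [0.6, 0.2, -2.1]
grip_width: 29.2
```

```bash
python3 -c "
from h import *
go([584.1,-277.9,21])"
```

```text
t 29.25 pos [ 584.7 -278.7   25.9] jaw -3.0 w 29.2
toolshift [ 4.9 -0.6 -0.8]
```

Call:
send_rows(moves=[[2,0,-0.5,0],[1,0,0,0],[1,0,0,0],[0.5,0,0,0],[0,0,0,0],[0,0,0,0]])

```text
time: 30.0
tool_pos: [584.3, -277.9, 21.2]
tcp_rot: [1.494, 1.571, -0.13]
contact_force: [-1.2, 1.9, 5.4]
grip_width: 29.7
```

Call:
send_rows(moves=[[0,0,0,0],[0,0,0,0],[0,0,0,0],[0,0,0,0]], hand=0.55)

```text
time: 30.5
tool_pos: [584.3, -277.9, 20.4]
tcp_rot: [-2.835, 1.571, 1.824]
contact_force: [-0.2, 0.1, -0.2]
grip_width: 50.5
```

Call:
send_rows(moves=[[-10,0,0,0],[-30,0,0,0],[-40,0,0,0],[-20,0,0,0]])

```text
time: 31.0
tool_pos: [585.2, -278.5, 123.9]
tcp_rot: [1.083, 1.567, -0.54]
contact_force: [0.0, 0.5, 0.4]
grip_width: 50.8
```

Call:
send_rows(moves=[[0,-5,-15,0],[0,-10,-40,0],[0,-10,-40,0],[0,-10,-40,0],[0,-10,-40,0],[0,-10,-40,0],[0,-10,-40,0],[0,-10,-40,0]], hand=0.75)

```text
time: 32.0
tool_pos: [523.1, 22.7, 119.5]
tcp_rot: [-1.752, 1.569, 2.908]
contact_force: [0.4, 0.4, 0.2]
grip_width: 68.9
```

Call:
send_rows(moves=[[0,-10,-40,0],[0,-10,-40,0],[0,-10,-40,0],[0,-10,-40,0],[0,-10,-40,0],[0,-10,-40,0],[0,-10,-19,0],[0,0,0,0]])

```text
time: 33.0
tool_pos: [466.5, 284.1, 119.4]
tcp_rot: [-1.224, 1.568, -2.845]
contact_force: [0.1, -0.4, -0.3]
grip_width: 68.8
```

```bash
python3 -c "
from h import *
print(w('scene',(418.6,106.5),42))
go([468.4,282.9,11])
import cv2
from plant import capture
c=capture('scene')['image'][:,:,::-1];cv2.imwrite('pics/s4.png',cv2.resize(c[70:300,200:470],None,fx=2.5,fy=2.5))"
```

```text
[470.31757593 279.86736031  42.        ]
t 33.0 pos [466.5 284.1 119.4] jaw -2.9 w 68.8
toolshift [108.4   2.2   1.1]
```

View pics/s4.png

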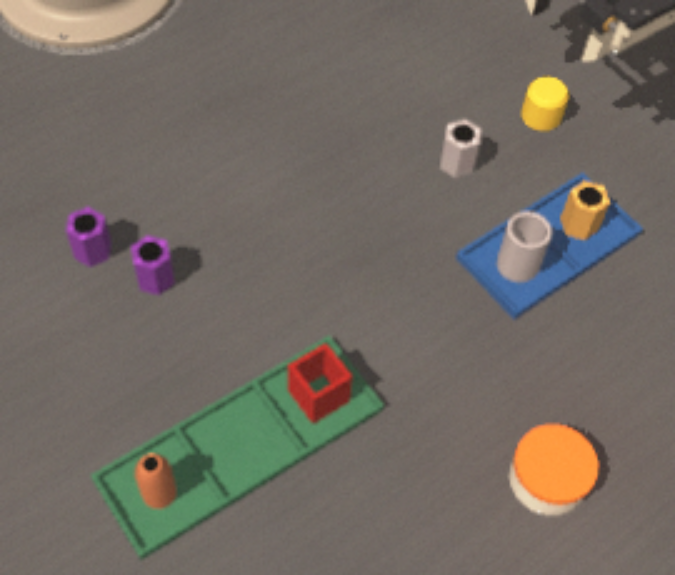

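The nozzle stands in the green bay (157,480), the red square is still at (322,385) and the blue kit is unchanged. Now the cap.

Call:
send_rows(moves=[[20,0,1,0],[30,0,0,0],[30,0,0,0],[20,0,0,0],[10,0,0,0],[0,0,0,0],[0,0,0,0]])

```text
time: 33.92
tool_pos: [469.3, 281.9, 11.3]
tcp_rot: [2.045, 1.569, 0.422]
contact_force: [0.6, -0.5, -0.6]
grip_width: 68.6
```

Call:
send_rows(moves=[[0,0,0,0],[0,0,0,0],[0,0,0,0],[0,0,0,0],[0,0,0,0],[0,0,0,0]], hand=0)

```text
time: 34.67
tool_pos: [468.8, 282.1, 10.8]
tcp_rot: [2.356, 1.57, 0.733]
contact_force: [-1.7, -0.2, 5.1]
grip_width: 43.3
```

Call:
send_rows(moves=[[-10,0,0,0],[-30,0,0,0],[-40,0,0,0],[-25,0,0,0],[0,0,0,0],[0,0,0,0]])

```text
time: 35.42
tool_pos: [468.1, 281.7, 114.7]
tcp_rot: [-1.142, 1.569, -2.766]
contact_force: [-0.6, 0.1, -0.5]
grip_width: 43.6
```

```bash
python3 -c "
from h import *
go([588.4,-196,117])"
```

```text
t 35.42 pos [468.1 281.7 114.7] jaw -3.0 w 43.6
toolshift [ -2.2 145.4 470.6]
```

Call:
send_rows(moves=[[0,6,18,0],[0,12,38,0],[0,12,38,0],[0,12,38,0],[0,12,38,0],[0,12,38,0],[0,12,38,0],[0,12,38,0]])

```text
time: 36.42
tool_pos: [543.0, -8.9, 114.4]
tcp_rot: [-1.571, 1.569, 3.088]
contact_force: [0.4, 0.1, -0.8]
grip_width: 43.2
```

Call:
send_rows(moves=[[0,12,38,0],[0,12,38,0],[0,12,38,0],[0,12,38,0],[0,12,28,0],[0,7.5,6.5,0],[0,0,0,0],[0,0,0,0]])

```text
time: 37.42
tool_pos: [600.6, -195.1, 115.1]
tcp_rot: [-2.148, 1.569, 2.513]
contact_force: [0.1, 0.3, -0.5]
grip_width: 43.0
```

Call:
send_rows(moves=[[10,0,0,0],[30,0,0,0],[30,0,0,0],[20,0,0,0],[5,0,0,0],[2,0,0,0],[0,0,0,0],[0,0,0,0]])

```text
time: 38.42
tool_pos: [601.6, -196.4, 19.4]
tcp_rot: [1.244, 1.569, -0.379]
contact_force: [-0.9, 0.6, 0.2]
grip_width: 43.2
```

```bash
python3 -c "
from h import *
go([588.4,-196,15])"
```

```text
t 38.42 pos [ 601.6 -196.4   19.4] jaw -3.0 w 43.2
toolshift [  4.4 -13.2   0.3]
```

Call:
send_rows(moves=[[-12,0,0,0],[0,-7,0,0],[0,-6,0,0],[8,0,0,0],[4,0,0,0],[1,0,0,0],[0,0,0,0],[0,0,0,0]])

```text
time: 39.42
tool_pos: [588.3, -195.5, 17.6]
tcp_rot: [1.491, 1.571, -0.132]
contact_force: [0.1, 1.2, 0.6]
grip_width: 43.5
```

Call:
send_rows(moves=[[1,0,0,0],[1,0,0,0],[0.7,0,0,0],[0,0,0,0],[0,0,0,0],[0,0,0,0]])

```text
time: 40.17
tool_pos: [588.1, -195.5, 14.9]
tcp_rot: [2.36, 1.571, 0.736]
contact_force: [-0.9, -0.0, -0.6]
grip_width: 43.8
```

Call:
send_rows(moves=[[0.7,0,0,0],[0,0,0,0],[0,0,0,0]])

```text
time: 40.55
tool_pos: [588.1, -195.5, 14.8]
tcp_rot: [1.379, 1.57, -0.245]
contact_force: [-2.2, 1.2, 5.5]
grip_width: 43.0
```

Contact confirmed; release and retreat.

Call:
send_rows(moves=[[0,0,0,0],[0,0,0,0],[0,0,0,0],[0,0,0,0]], hand=0.68)

```text
time: 41.05
tool_pos: [588.1, -195.5, 14.0]
tcp_rot: [-2.763, 1.571, 1.897]
contact_force: [-0.6, -0.3, -0.2]
grip_width: 62.7
```

Call:
send_rows(moves=[[-10,0,0,0],[-30,0,0,0],[-40,0,0,0],[-40,0,0,0],[0,-20,0,0],[0,-40,0,0],[0,-40,0,0],[0,-40,0,0]])

```text
time: 42.05
tool_pos: [447.2, -188.1, 134.9]
tcp_rot: [1.079, 1.57, -0.545]
contact_force: [-0.1, -0.7, 0.2]
grip_width: 62.3
```

Call:
send_rows(moves=[[-10,0,-40,0],[-10,0,-40,0],[-10,0,-40,0],[-10,0,-40,0],[0,0,-20,0],[0,0,0,0],[0,0,0,0],[0,0,0,0]])

```text
time: 43.05
tool_pos: [457.8, -9.2, 174.1]
tcp_rot: [-0.522, 1.571, -2.147]
contact_force: [-0.3, -0.3, 0.2]
grip_width: 62.0
```

```bash
python3 -c "
from h import *
import cv2
from plant import capture
c=capture('scene')['image'][:,:,::-1];cv2.imwrite('pics/s5.png',cv2.resize(c[70:300,200:470],None,fx=2.5,fy=2.5))
c=capture('top')['image'][:,:,::-1];cv2.imwrite('pics/t5.png',cv2.resize(c[160:310,170:430],None,fx=3,fy=3,interpolation=cv2.INTER_CUBIC))
cs={'pipe':(595.8,131.3,64),'brass':(596.7,213.3,50),'sq':(592.8,-114.1,54),'cap':(588.4,-196,46),'noz':(584.1,-277.9,68)}
for n,p in cs.items(): print(n,((img('top',p)-[170,160]+.5)*3-.5).round(0),((img('scene',p)-[200,70]+.5)*2.5-.5).round(0))
"
```

```text
pipe [213.  91.] [530. 229.]
brass [120.  91.] [590. 197.]
sq [501. 101.] [317. 372.]
cap [595. 109.] [237. 424.]
noz [695. 112.] [150. 464.]
```

View pics/s5.png

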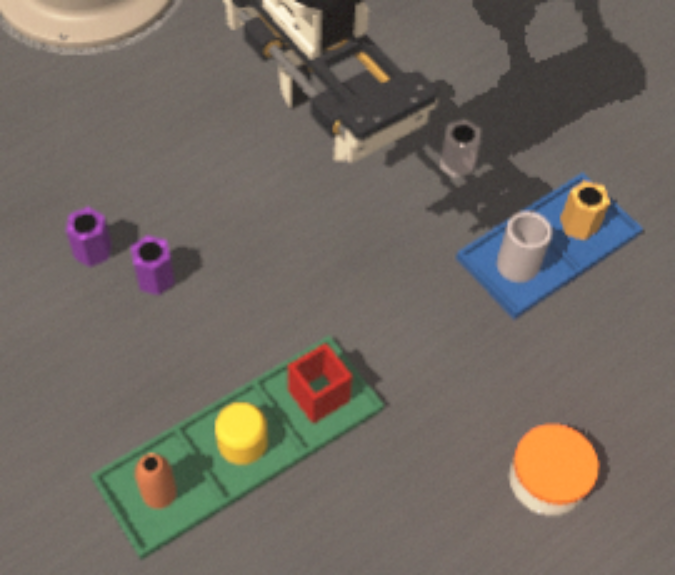

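View pics/t5.png

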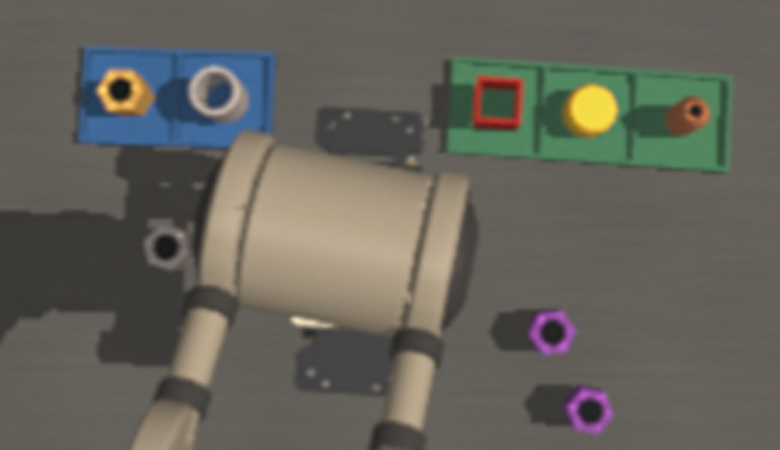

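```bash
python3 -c "
from plant import close_job
print(close_job())"
```

```text
the job is handed in; nothing more can be done
None
```

Both kits are made up and the job is handed in at about 43 s of robot time. The parts went in the order asked:
- **Blue tray:** the pipe stub, then the brass hex coupling.
- **Green tray:** the red square tube, the copper nozzle and the yellow end cap.

Each part was lowered until the force reading showed contact with the tray floor, then released.

In the last pictures from both cameras, all five parts stand upright, each in its own bay. By the top view, four parts are within about 3 mm of their bay centres. The cap is about 4 mm off along the tray, which I left because it is well clear of the walls.

While placing the cap I came down about 13 mm off in x. I lifted it, shifted it over and set it down again; the force readings showed no bump.

The steel hex coupling, the tin and the purple look-alikes look unmoved. The brush was not in the final crops, but the arm never went near it.

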